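Put three bench tools back on their own outline boards

ROBOT

A 6-joint arm with a two-finger parallel gripper is mounted at the origin on the work surface. World frame = base frame: x ahead of the robot, y to its left, z up, the work surface at z = 0. Lengths are in m, angles in degrees, forces in N, time in s.
With the tool pointing down it reaches from about 0.35 to 0.875 m from the base axis. Payload 15.5 kg.
Tool frame: the origin (TCP) lies midway between the tips of the shut fingers; the grasp point (between the pads) lies 19 mm behind it; z points along the fingers, y is the direction in which the jaws open and shut (so a half turn about z gives the same grasp; the last joint's range is limited). The gripper opens to 85 mm and grips with 20 to 120 N. Pads are 22 mm wide; open, the fingers measure 114 mm over their backs; the gripper's body (76 mm by 85 mm) begins 54 mm behind the grasp point. The pads swing forward as they close: fully open they stand 13 mm farther back than shut.
Start: joints at [68.211, 28.281, 77.091, -0, 74.628, -5.472], TCP at [0.176, 0.6, 0.231] pointing down, gripper open.
Joint ranges: [-166.48, 166.48], [-47.26, 123.95], [12.59, 153.08], [-70.14, 250.14], [6.76, 159.57], [-176.63, 176.63]. Speed limits (degrees/s): [108.29, 108.29, 147.25, 172.46, 172.46, 172.46].

INTERFACE

Orientations are given as [roll, pitch, yaw] about the fixed x, y, z axes, in that order (R = Rz(yaw) Ry(pitch) Rx(roll)).
In Python, from cell import * gives the robot as it stands. The module is installed in compiled form; this text tells all that it offers. Calls block until the motion is done:
- movep(position, orientation): joint-space move of the TCP to a pose.
- movel(position, ori=None, vel=0.15, max_force=None): straight line of the TCP; ori=None keeps the orientation; vel is the mean speed in m/s. With max_force (N) it stops when the force on the tool has changed by that much, and returns True; else False.
- move_joints(angles): joint-space move.
- grip(opening, f_grip=None): finger opening in m; f_grip is the grip in N (None keeps the last); returns when the fingers have stopped.
- pause(seconds).
- ik(position, orientation): joint angles nearest the present ones, or None.
- snapshot(name): name is "scene" or "top"; returns the picture (384x512x3 uint8, red, green, blue); there is no depth.
- get_calibration(name): a dict with "vfov" (degrees; the focal length in pixels is half the picture's height over the tangent of half this angle, whatever the lens; pixels are square), "cx", "cy" (the principal point, pixels), "distortion" ([k1, k2, p1, p2, k3] as OpenCV has them; the pictures are not rectified), "position" and "rotation" of the camera in the world. Camera axes: x right, y down, z forward; pixel columns grow to the right and rows downward; lengths in m; the calibration is good to about 2 mm. A picture is of the moment at which its call begins. get_calibration takes no time and is no camera call.
A pose or a line that the arm cannot do raises IKError and nothing moves.
- close_job(): hands the job in, once; it reports no verdict.
Trained networks look in the newest picture that a camera, given by its name, has taken for a name from the list of things; names that differ only in an ending like _2 or _b are one class to them, and where a whole thing is asked for, a point or a joint stands for the part that bears it (a point fixed in the world has none). Each returns a list of dicts, best first, with "conf" (0 to 1); they miss things now and then, are a little off and sometimes report something else, mostly with a low value. They report only what shows in the picture. A call takes as long as a camera call.
- spot_in(thing, camera): "box" ([centre column, centre row, width, height] in pixels, round what is visible of it).
- masks_of(thing, camera): "mask" (384x512 bool, what is visible of it) and "box" ([centre column, centre row, width, height] in pixels, round what is visible of it).
- spot_point(thing, camera): "position" ([row, column] in pixels: a listed point, or the origin of a listed thing).
Readings, each from a call of its own:
- get_clock(): time.
- get_joints(): joint angles.
- get_joint_vel(): joint speeds.
- get_joint_efforts(): joint torques, N m.
- get_ee_pos(): TCP position.
- get_orientation(): TCP orientation.
- get_ft_force(): force on the tool from outside, world axes, zero at the start.
- get_torque(): the same for the moment, N m.
- get_width(): finger opening in m.
Only numpy, scipy, OpenCV 4.12 (cv2) and the standard library are available. Lean on these libraries where they do the work, as an engineer would, in place of code of your own. Each camera call takes 0.05 s, during which the arm holds its last target.

TASK

The mallet, the block plane and the clamping square each lie on another one's board. Put every tool back on the board that shows its own outline, centred on that outline and turned to match it, the mallet standing on its head as it does now. To make room, first park one tool on the blank board; at the end the blank board is empty again. Do not shift the glue bottle or the tin.

Things in the scene. Friction and masses are not known exactly. Their poses are not given: they have to be found in the camera images.
- mallet: Carver's mallet standing on its head, handle up; 200 mm tall, about 0.45 kg. Dark green round head, 72 mm diameter at the bottom, 58 mm at its top at 90 mm height; pale wooden handle above, 22 mm thick at the head, 28 mm thick from 165 to 195 mm height. Origin: centre of its underside, z up; round, so its yaw does not matter.
- plane: Grey iron block plane lying on its sole, 140 mm long (x), 45 mm wide (y), about 0.6 kg. Flat parallel sides, 45 mm apart outside and 35 mm high, run from x = -60 to 50 mm; a sloping bright cap with a brass screw between them reaches about 45 mm height; wooden knob at the +x end. Origin: centre of the underside, z up. Grip across its width at the middle.
- square: Aluminium L-shaped clamping square lying flat, 100 x 100 mm outside, legs 26 mm wide and 22 mm high, about 0.22 kg. Origin: centre of the outer 100 x 100 mm, on the underside, z up. One leg runs along x, centred at y = -37 mm, the other along y, centred at x = -37 mm; outer corner at (-50, -50) mm. Grip across the first leg at (0, -37) mm.
- square_corner (a point): The outer corner of the L of the clamping square, at its underside.
- board_disc: Fixed flat plywood board, 160 (x) x 130 (y) x 8 mm thick; origin: centre of its underside, z up. On it a dark disc 84 mm in diameter at its centre: the mallet's place.
- board_bar: Fixed flat plywood board, 160 (x) x 130 (y) x 8 mm thick; origin: centre of its underside, z up. On it a dark bar 152 x 57 mm at its centre, long along the board's x: the block plane's place, either end forward.
- board_ell: Fixed flat plywood board, 160 (x) x 130 (y) x 8 mm thick; origin: centre of its underside, z up. On it a dark L, 112 x 112 mm outside, arms 38 mm wide, centred, arms along the board's -y and -x sides, outer corner towards -x, -y: the clamping square's place. With the square home, its axes match the board's and its origin is 8 mm above the board's.
- board_blank: Fixed flat plywood board, 160 (x) x 130 (y) x 8 mm thick; origin: centre of its underside, z up. No outline on it: the empty parking board.
- glue: Loose white glue bottle with an orange cap, 60 mm in diameter, 140 mm tall, standing on the bench; origin at the centre of its underside. Must stay where it is.
- tin: Loose round aluminium tin, 72 mm in diameter, 85 mm tall, standing on the bench; origin at the centre of its underside. Must stay where it is.

How it is judged:
By the outcome, as a careful person would: the job done as asked, in the order asked, and still so for the second after the job is handed in, with the robot touching nothing.
It also fails if it takes over 112 s, if anything falls off the work surface, if the arm or the gripper's body presses on something with over 40 N, if the wrist force passes 120 N, or if a joint passes its speed limit or range.

## Working session

There is one attempt and no reset: what is moved stays moved. The work goes in short steps, each a Python script; the robot and the scene stay as the last script left them, time stands still between calls to the robot, and variables do not carry over. Pictures are saved under pics/ and viewed, and the job is handed in when it is done.

```bash
mkdir -p pics
python3 - <<'E'
from cell import *
import cv2
for n in("scene","top"):
    im=snapshot(n); cv2.imwrite(f"pics/{n}0.png",im[:,:,::-1]); print(n,get_calibration(n))
for t in["mallet","plane","square","square_corner","board_disc","board_bar","board_ell","board_blank","glue","tin"]:
    for c in("top","scene"):
        print(t,c,[(round(d['conf'],2),[round(float(v)) for v in d['position']]) for d in spot_point(t,c)][:3])
print(get_clock(),get_orientation())
E
```

```text
scene {'vfov': 56.80981336493589, 'cx': 258.6846377426995, 'cy': 180.59667218734538, 'distortion': array([-0.09250991,  0.        ,  0.        ,  0.        ,  0.        ]), 'position': array([0.92879576, 0.45221627, 0.84841311]), 'rotation': array([-142.5342053 ,   -0.78517318,  143.84082613])}
top {'vfov': 45.8755658011834, 'cx': 260.3727156604001, 'cy': 192.11719587691388, 'distortion': array([-0.16609014,  0.        ,  0.        ,  0.        ,  0.        ]), 'position': array([ 0.49675073, -0.02533434,  1.17763981]), 'rotation': array([-175.89921544,   -0.77366187,  -88.31197302])}
mallet top [(0.84, [208, 189])]
mallet scene [(0.9, [224, 303])]
plane top [(0.97, [256, 376]), (0.51, [225, 119])]
plane scene [(0.8, [114, 233]), (0.7, [230, 221]), (0.23, [224, 302])]
square top [(0.66, [212, 297])]
square scene [(0.57, [163, 245])]
square_corner top [(0.97, [233, 308])]
square_corner scene [(0.91, [150, 253]), (0.5, [267, 366])]
board_disc top [(0.55, [211, 297])]
board_disc scene [(0.74, [165, 247])]
board_bar top [(0.62, [210, 194]), (0.48, [252, 376])]
board_bar scene [(0.67, [226, 302])]
board_ell top [(0.81, [252, 378])]
board_ell scene [(0.62, [114, 235]), (0.37, [112, 234])]
board_blank top [(0.68, [226, 117])]
board_blank scene [(0.85, [270, 366])]
glue top [(0.83, [147, 368])]
glue scene [(0.92, [155, 171])]
tin top [(0.62, [140, 238]), (0.24, [228, 119])]
tin scene [(0.97, [232, 220])]
1.1 [-1.79997119e+02 -4.77848219e-04  1.63681117e+02]
```

View pics/top0.png

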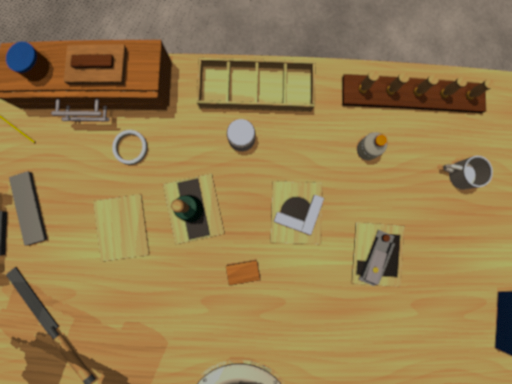

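View pics/scene0.png

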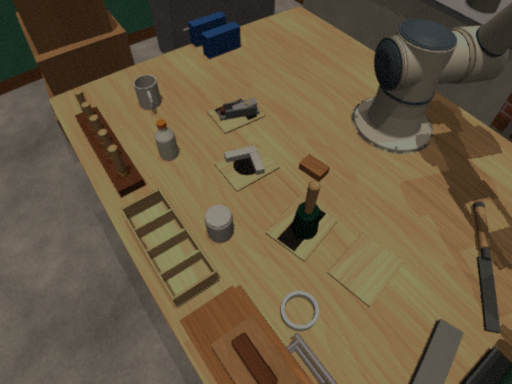

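The top picture shows the blank board at about (120,227) and the bar board with the mallet at (194,208). The disc board with the square is at (298,213), and the ell board with the plane is at (378,253). I'll rectify these to metric views.

```bash
cat > h.py <<'E'
from cell import *
import cv2, numpy as np
from scipy.spatial.transform import Rotation as Ro
def cam(n):
    c=get_calibration(n); f=192/np.tan(np.radians(c['vfov']/2))
    K=np.array([[f,0,c['cx']],[0,f,c['cy']],[0,0,1.]])
    R=Ro.from_euler('xyz',c['rotation'],degrees=True).as_matrix()
    return K,np.array(c['distortion']),R,np.array(c['position'])
def proj(n,P):
    K,D,R,p=cam(n); P=np.atleast_2d(P).astype(float)
    rv=cv2.Rodrigues(R.T)[0]
    return cv2.projectPoints(P.reshape(-1,1,3),rv,-R.T@p,K,D)[0].reshape(-1,2)
def unproj(n,uv,z):
    K,D,R,p=cam(n); u=cv2.undistortPoints(np.array(uv,float).reshape(-1,1,2),K,D).reshape(-1,2)
    d=np.c_[u,np.ones(len(u))]@R.T
    return p+d*((z-p[2])/d[:,2])[:,None]
def ortho(n,im,cx,cy,z,half=.12,s=2500):
    # image: up=+x, left=+y
    m=int(2*half*s); r,c=np.mgrid[:m,:m]
    X=cx+half-(r+.5)/s; Y=cy+half-(c+.5)/s
    uv=proj(n,np.c_[X.ravel(),Y.ravel(),np.full(X.size,z)]).astype(np.float32)
    return cv2.remap(im,uv[:,0].reshape(m,m),uv[:,1].reshape(m,m),cv2.INTER_CUBIC)
E
python3 - <<'E'
from h import *
for k,uv in dict(blank=(120,227),bar=(194,208),disc=(298,213),ell=(378,253),mal=(189,208),glue=(368,147),tin=(238,140)).items(): print(k,unproj("top",uv,.008)[0])
for n in("top","scene"):
    im=cv2.imread(f"pics/{n}0.png"); T=[]
    for k,uv in dict(blank=(120,227),bar=(194,208),disc=(298,213),ell=(378,253)).items():
        p=unproj("top",uv,.008)[0]; T.append(cv2.resize(ortho(n,im,p[0],p[1],.008,half=.11),(300,300)))
    cv2.imwrite(f"pics/o_{n}.png",np.vstack([np.hstack(T[:2]),np.hstack(T[2:])]))
E
```

```text
blank [0.47884707 0.32422523 0.008     ]
bar [0.53471346 0.13151907 0.008     ]
disc [ 0.52994337 -0.13740531  0.008     ]
ell [ 0.431317   -0.34987575  0.008     ]
mal [0.53430105 0.14450576 0.008     ]
glue [ 0.70914591 -0.31936784  0.008     ]
tin [0.71565926 0.023772   0.008     ]
```

Run:
```python
from h import *
for n in("scene","top"):snapshot(n)
V=[]
for t in["board_disc","board_bar","board_ell","board_blank"]:
    for c,z in(("top",.008),("scene",.008)):
        for d in masks_of(t,c)[:2]:
            m=d['mask'].astype(np.uint8); ct=max(cv2.findContours(m,0,cv2.CHAIN_APPROX_NONE)[0],key=cv2.contourArea).reshape(-1,2)
            P=unproj(c,ct,z)[:,:2].astype(np.float32)*1000
            print(t,c,round(d['conf'],2),m.sum(),np.round(cv2.minAreaRect(P)[0],1),np.round(cv2.minAreaRect(P)[1],1),round(cv2.minAreaRect(P)[2],1))
```

```text
board_disc top 0.8 2304 [ 531.9 -131.6] [131.9 158.6] 89.1
board_disc scene 0.88 1182 [ 535.5 -132.3] [132.2 159.7] 89.6
board_bar top 0.77 2406 [533.6 133.1] [160.  129.9] 14.0
board_bar scene 0.63 1592 [537.9 133.2] [161.7 134.3] 14.0
board_ell top 0.85 1944 [ 428.6 -350.6] [134. 163.] 87.4
board_ell scene 0.89 551 [ 433.8 -345.6] [131.1 159.6] 86.9
board_blank top 0.93 2977 [478.9 322.9] [163.4 132. ] 9.8
board_blank top 0.42 788 [ 537.5 -138.3] [106.7 103.4] 71.8
board_blank scene 0.62 2889 [481.3 321.3] [165.5 130.7] 10.5
```

View pics/o_top.png

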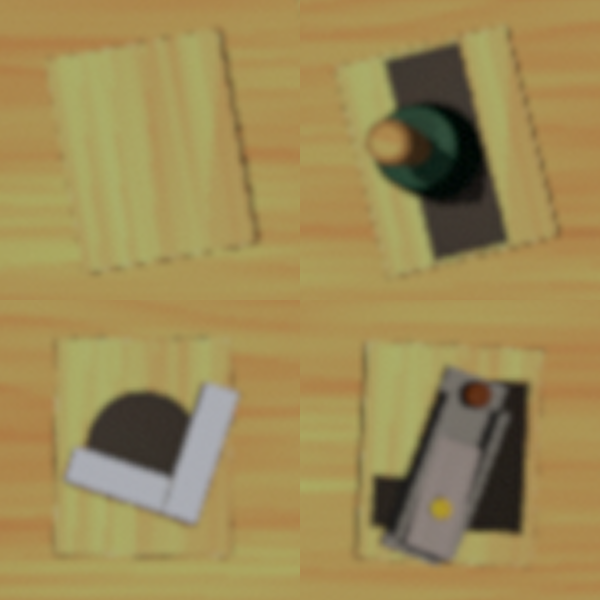

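View pics/o_scene.png

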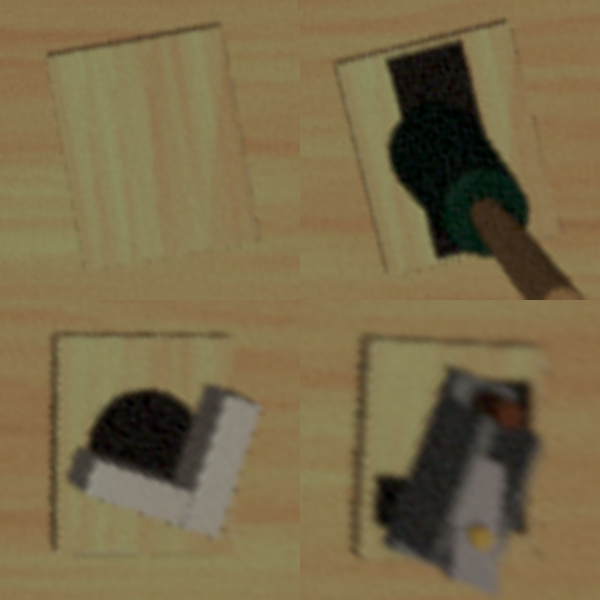

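Both views agree on the layout. The two cameras differ by about 4 mm in x, so I'll fit the outlines precisely.

```bash
cat >> h.py <<'E'
from scipy.optimize import minimize, differential_evolution
def poly_samples(V,step=.003):
    V=np.array(V,float); out=[];nrm=[]
    for a,b in zip(V,np.roll(V,-1,0)):
        L=np.linalg.norm(b-a); k=max(2,int(L/step)); t=(np.arange(k)+.5)/k
        out.append(a+np.outer(t,b-a)); d=(b-a)/L; nrm.append(np.tile([d[1],-d[0]],(k,1)))
    return np.vstack(out),np.vstack(nrm)   # CCW -> outward normal
def rect(w,h): return [(-w/2,-h/2),(w/2,-h/2),(w/2,h/2),(-w/2,h/2)]
def ell(s,w): s/=2; return [(-s,-s),(s,-s),(s,-s+w),(-s+w,-s+w),(-s+w,s),(-s,s)]
def fit(n,g,V,z,x0,dark=True,d=.003,span=(.012,.012,6),yawfix=False):
    """g: float gray image; maximise mean clipped (outside-inside)"""
    P,N=poly_samples(V) if not isinstance(V,float) else (None,None)
    if P is None:
        a=np.radians(np.arange(0,360,4)); N=np.c_[np.cos(a),np.sin(a)]; P=V*N
    sg=1 if dark else -1
    def cost(q):
        c,s=np.cos(np.radians(q[2])),np.sin(np.radians(q[2])); R=np.array([[c,-s],[s,c]])
        o=(P+d*N)@R.T+q[:2]; i=(P-d*N)@R.T+q[:2]
        uv=proj(n,np.c_[np.vstack([o,i]),np.full(2*len(P),z)]).astype(np.float32)
        v=cv2.remap(g,uv[:,:1],uv[:,1:],cv2.INTER_LINEAR)[:,0]
        df=sg*(v[:len(P)]-v[len(P):])
        return -np.mean(np.clip(df,0,60))
    sp=np.array(span,float); 
    b=[(x-s,x+s) for x,s in zip(x0,sp)]
    r=differential_evolution(cost,b,seed=1,popsize=12,maxiter=60,tol=1e-6)
    return r.x,-r.fun
E
cat > fit0.py <<'E'
from h import *
for n in("top","scene"):
    im=cv2.imread(f"pics/{n}0.png"); g=im.max(2).astype(np.float32)
    lab=cv2.cvtColor(im,cv2.COLOR_BGR2LAB).astype(np.float32)
    hue=-lab[:,:,1]*4  # board less red
    for k,x0 in dict(blank=(.48,.322,10),bar=(.535,.133,14),disc=(.533,-.132,0),ell=(.431,-.348,-3)).items():
        q,f=fit(n,hue,rect(.16,.13),.008,x0,dark=False); print(n,k,'board',np.round([q[0]*1e3,q[1]*1e3,q[2]],1),round(f,1))
        V=dict(bar=rect(.152,.057),disc=.042,ell=ell(.112,.038)).get(k)
        if V is not None:
            q,f=fit(n,g,V,.008,x0); print(n,k,'dark ',np.round([q[0]*1e3,q[1]*1e3,q[2]],1),round(f,1))
E
python3 fit0.py
```

```text
top blank board [479.  316.2   9.6] 15.3Traceback (most recent call last):
  File "fit0.py", line 7, in <module>
    q,f=fit(n,hue,rect(.16,.13),.008,x0,dark=False); print(n,k,'board',np.round([q[0]*1e3,q[1]*1e3,q[2]],1),round(f,1))
        ~~~^^^^^^^^^^^^^^^^^^^^^^^^^^^^^^^^^^^^^^^^
  File "h.py", line 47, in fit
    r=differential_evolution(cost,b,seed=1,popsize=12,maxiter=60,tol=1e-6)
    return fun(*args, **kwargs)
    ret = solver.solve()
    next(self)
    ~~~~^^^^^^
    energy = self.func(parameters)
    return self.f(x, *self.args)
           ~~~~~~^^^^^^^^^^^^^^^
  File "h.py", line 41, in cost
    uv=proj(n,np.c_[np.vstack([o,i]),np.full(2*len(P),z)]).astype(np.float32)
       ~~~~^^^^^^^^^^^^^^^^^^^^^^^^^^^^^^^^^^^^^^^^^^^^^^^
  File "h.py", line 10, in proj
    K,D,R,p=cam(n); P=np.atleast_2d(P).astype(float)
            ~~~^^^
  File "h.py", line 5, in cam
    c=get_calibration(n); f=192/np.tan(np.radians(c['vfov']/2))
ValueError: time passes only in moves, steps and waits
```

```bash
python3 - <<'E'
from cell import *
import pickle
pickle.dump({n:get_calibration(n) for n in("top","scene")},open("cal.pkl","wb"))
E
sed -i 's/c=get_calibration(n);/c=CAL[n];/; 3a import pickle; CAL=pickle.load(open("cal.pkl","rb"))' h.py
sed -i '1,5!b' h.py; head -8 h.py; time python3 fit0.py
```

```text
from cell import *
import cv2, numpy as np
from scipy.spatial.transform import Rotation as Ro
import pickle; CAL=pickle.load(open("cal.pkl","rb"))
def cam(n):
    c=CAL[n]; f=192/np.tan(np.radians(c['vfov']/2))
    K=np.array([[f,0,c['cx']],[0,f,c['cy']],[0,0,1.]])
    R=Ro.from_euler('xyz',c['rotation'],degrees=True).as_matrix()
top blank board [479.  316.2   9.6] 15.3
top bar board [534.  133.7  14.1] 18.1
top bar dark  [533.9 134.   13.7] 55.6
top disc board [ 5.338e+02 -1.324e+02 -2.000e-01] 16.8
top disc dark  [ 529.6 -130.    -3.6] 29.1
top ell board [ 427.5 -349.8   -2.2] 18.2
top ell dark  [ 427.8 -351.2   -3.6] 40.1
scene blank board [481.2 314.    9.5] 11.2
scene bar board [534.9 133.4  14.3] 11.2
scene bar dark  [533.4 132.8  13.6] 39.9
scene disc board [ 5.324e+02 -1.327e+02 -5.000e-01] 9.4
scene disc dark  [ 533.6 -137.1   -4.3] 33.3
scene ell board [ 429.6 -350.5   -2.6] 10.4
scene ell dark  [ 428.4 -351.9   -2.2] 27.6
real	0m23.419s
user	0m23.137s
sys	0m0.156s
```

```bash
cat > fit1.py <<'E'
from h import *
for n in("top","scene"):
    im=cv2.imread(f"pics/{n}0.png"); g=im[:,:,0].astype(np.float32)*2 # blue
    q,f=fit(n,g,ell(.1,.026),.030,(.525,-.135,-20),dark=False,span=(.04,.04,12)); print(n,'square',np.round([q[0]*1e3,q[1]*1e3,q[2]],1),round(f,1))
    q,f=fit(n,g,rect(.11,.045),.043,(.43,-.345,-18),dark=False,span=(.03,.03,15)); print(n,'planebody',np.round([q[0]*1e3,q[1]*1e3,q[2]],1),round(f,1))
    sq=fit
for n in("scene","top"):snapshot(n)
for t in("plane","square","mallet"):
    for c in("top","scene"):
        d=masks_of(t,c)[0]; m=d['mask'].astype(np.uint8); ct=max(cv2.findContours(m,0,cv2.CHAIN_APPROX_NONE)[0],key=cv2.contourArea).reshape(-1,2)
        np.save(f"pics/m_{t}_{c}.npy",d['mask'])
        for z in (.008,.03,.043):
            r=cv2.minAreaRect(unproj(c,ct,z)[:,:2].astype(np.float32)*1000); print(t,c,round(d['conf'],2),z,np.round(r[0],1),np.round(r[1],1),round(r[2],1))
E
python3 fit1.py
python3 - <<'E'
from h import *
T=[]
for n in("top","scene"):
    im=cv2.imread(f"pics/{n}0.png")
    T.append(np.hstack([cv2.resize(ortho(n,im,.43,-.348,.043,half=.1,s=2000),(390,390)) ,cv2.resize(ortho(n,im,.534,.134,.008,half=.1,s=2000),(390,390))][:1]))
cv2.imwrite("pics/pl.png",np.hstack(T))
E
```

```text
top square [ 538.1 -137.6  -19.2] 60.0
top planebody [ 414.3 -340.9  -21.4] 52.9
scene square [ 540.1 -138.8  -18.3] 58.1
scene planebody [ 413.7 -342.2  -20.3] 23.3
plane top 0.63 0.008 [ 417.3 -349.5] [ 61.  141.4] 68.8
plane top 0.63 0.03 [ 418.8 -343.4] [ 59.8 138.7] 68.8
plane top 0.63 0.043 [ 419.7 -339.8] [ 59.2 137.1] 68.8
plane scene 0.81 0.008 [ 410.3 -363.2] [ 79.8 145. ] 71.0
plane scene 0.81 0.03 [ 423.9 -341.8] [ 77.8 141.2] 71.0
plane scene 0.81 0.043 [ 431.9 -329.2] [ 76.5 139. ] 71.0
square top 0.91 0.008 [ 538.  -138.9] [102.9 101. ] 71.7
square top 0.91 0.03 [ 537.3 -136.7] [101.   99.1] 71.7
square top 0.91 0.043 [ 536.8 -135.5] [99.8 98. ] 71.7
square scene 0.86 0.008 [ 532.9 -154.2] [118.5 114.4] 65.5
square scene 0.86 0.03 [ 543.3 -138.4] [115.4 111.4] 65.5
square scene 0.86 0.043 [ 549.4 -129. ] [113.6 109.6] 65.5
mallet top 0.67 0.008 [534.  152.4] [67.3 83.3] 2.1
mallet top 0.67 0.03 [533.3 149.1] [66.  81.8] 2.1
mallet top 0.67 0.043 [532.9 147.1] [65.3 80.9] 2.1
mallet scene 0.86 0.008 [483.5  99.3] [205.2  72.8] 38.6
mallet scene 0.86 0.03 [495.2 108.6] [199.9  70.9] 38.6
mallet scene 0.86 0.043 [502.1 114. ] [196.7  69.8] 38.6
```

View pics/pl.png

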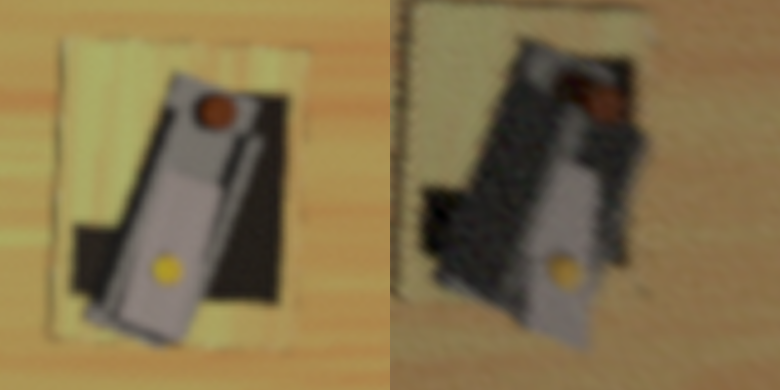

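```bash
cat >> h.py <<'E'
def mallet_sil(n,x,y,z0=.008,S=4):
    a=np.radians(np.arange(0,360,10)); m=np.zeros((384*S//1,512*S),np.uint8)
    for (r1,h1,r2,h2) in((.036,0,.029,.09),(.011,.09,.0125,.165),(.014,.165,.014,.195),(.014,.195,.010,.2)):
        P=np.vstack([np.c_[x+r*np.cos(a),y+r*np.sin(a),np.full(len(a),z0+h)] for r,h in((r1,h1),(r2,h2))])
        uv=(proj(n,P)+.5)*S
        cv2.fillConvexPoly(m,cv2.convexHull(uv.astype(np.float32)).astype(np.int32),1)
    return cv2.resize(m.astype(np.float32),(512,384),interpolation=cv2.INTER_AREA)
def mallet_fit(masks,x0,span=.02,z0=.008):
    def cost(q):
        c=0
        for n,m in masks.items():
            s=mallet_sil(n,*q,z0=z0); c-=np.minimum(s,m).sum()/np.maximum(s,m).sum()
        return c
    r=differential_evolution(cost,[(v-span,v+span) for v in x0],seed=1,popsize=10,maxiter=25); return r.x,-r.fun/len(masks)
E
python3 - <<'E'
from h import *
M={c:np.load(f"pics/m_mallet_{c}.npy").astype(np.float32) for c in("top","scene")}
for k in(("top",),("scene",),("top","scene")): print(k,mallet_fit({c:M[c] for c in k},(.535,.135)))
q,_=mallet_fit(M,(.535,.135))
V=[]
for c in M:
    im=cv2.imread(f"pics/{c}0.png"); s=mallet_sil(c,*q)
    im[cv2.Canny((s>.5).astype(np.uint8)*255,50,100)>0]=(0,0,255)
    u=proj(c,[*q,.05])[0].astype(int); V.append(cv2.resize(im[u[1]-50:u[1]+50,u[0]-50:u[0]+50],(390,390),interpolation=cv2.INTER_NEAREST))
cv2.imwrite("pics/mal.png",np.hstack(V))
E
```

```text
('top',) (array([0.53266348, 0.14470845]), np.float64(0.9389519691467285))
('scene',) (array([0.53483338, 0.14124659]), np.float64(0.9550634622573853))
('top', 'scene') (array([0.53465314, 0.1416236 ]), np.float64(0.911978006362915))
```

View pics/mal.png

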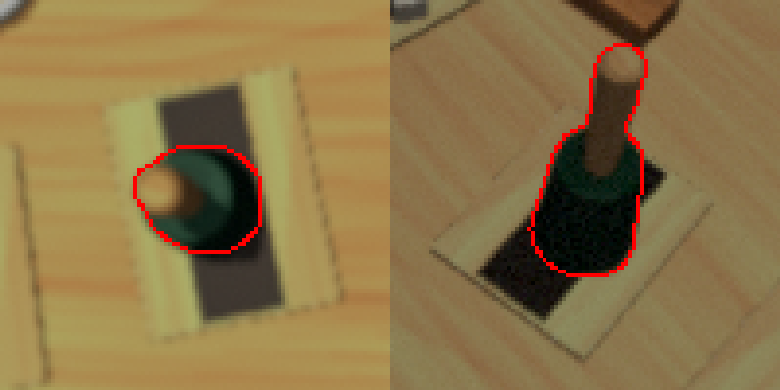

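```bash
cat > s1.py <<'E'
from h import *
print(get_clock())
x,y=.534,.1425; o=[180,0,180]
movep([x,y,.30],o); print(get_clock())
print(movel([x,y,.168],vel=.2,max_force=15)); 
grip(.0,40); print(get_width(),get_ee_pos(),get_ft_force(),get_clock())
movel([x,y,.22],vel=.1); print(get_width(),get_ft_force(),get_torque(),get_clock())
for n in("top","scene"): cv2.imwrite(f"pics/{n}1.png",snapshot(n)[:,:,::-1])
E
python3 s1.py
```

```text
2.0
4.1
False
0.026896800228914493 [0.53430336 0.14239079 0.16851063] [-0.30414651 -1.76102292  6.46703031] 5.4833
0.0265509221384778 [-0.66360356  0.73772681 -5.47629808] [-0.04724954  0.02968998  0.0158003 ] 6.15
```

View pics/scene1.png

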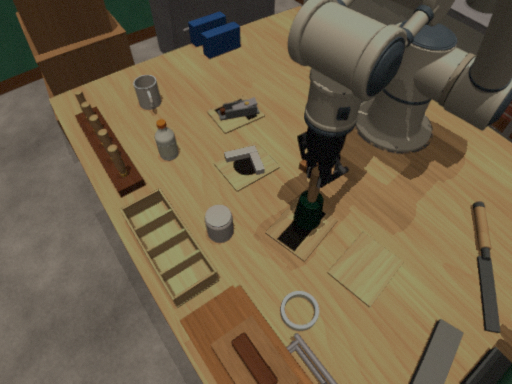

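View pics/top1.png

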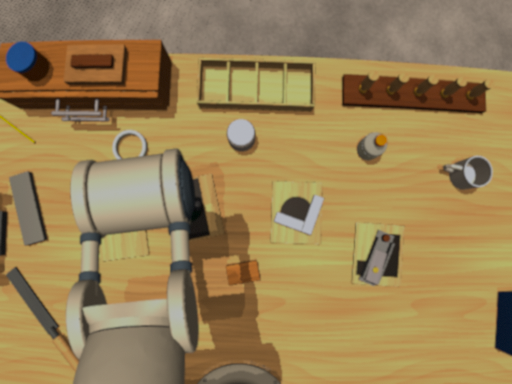

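The mallet is held and lifted about 50 mm. Now I'll park it on the blank board.

```bash
cat > s2.py <<'E'
from h import *
x,y=.480,.319; o=[180,0,180]
movel([x,y,.22],o,vel=.2); print(get_clock(),get_width())
pause(.2)
print(movel([x,y,.176],vel=.12,max_force=12),movel([x,y,.165],vel=.03,max_force=6),get_ee_pos(),get_ft_force())
pause(.2)
grip(.085); movel([x,y,.27],vel=.2); print(get_clock())
q=[.4187,-.3433]; movep([q[0],q[1],.15],[180,0,159]); print(get_clock())
for n in("top","scene"): cv2.imwrite(f"pics/{n}2.png",snapshot(n)[:,:,::-1])
E
python3 s2.py
```

```text
7.325 0.026488894238075614
False True [0.48075924 0.31928929 0.16806438] [ 0.73475853 -0.97845755  6.31440451]
9.85
12.25
```

View pics/scene2.png

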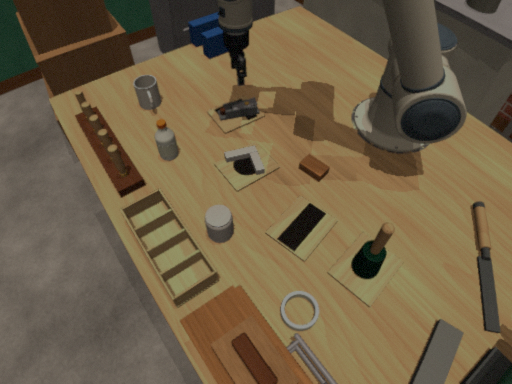

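View pics/top2.png

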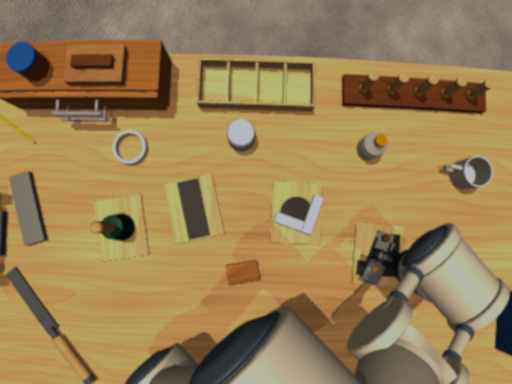

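The mallet is standing on the blank board, at top (118,228), and the bar board at (195,208) is clear. I'll refit the bar and grasp the plane.

```bash
cat > s3.py <<'E'
from h import *
Q=[]
for n in("top","scene"):
    g=cv2.imread(f"pics/{n}2.png").max(2).astype(np.float32)
    q,f=fit(n,g,rect(.152,.057),.008,(.534,.1335,14)); print(n,np.round(q*[1e3,1e3,1],1),f); Q.append(q)
b=np.mean(Q,0); np.save("bar.npy",b)
p=[.4187,-.3433]
print(movel([*p,.05],vel=.2,max_force=15),movel([*p,.014],vel=.06,max_force=10))
grip(0,60); print(get_width(),get_ee_pos(),get_orientation(),get_ft_force())
movel([*p,.13],vel=.15); print(get_width(),get_ft_force(),get_torque(),get_clock())
E
python3 s3.py
```

```text
top [533.6 134.1  14. ] 59.34328842163086
scene [534.5 132.2  14.2] 60.0
False False
0.04410870954086394 [ 0.41886827 -0.34343621  0.01448626] [-1.79983042e+02  3.48204625e-02  1.59008255e+02] [-0.94022624  1.4744392   7.8390488 ]
0.04404080025123693 [-0.66493912  0.13764913 -4.88964182] [-0.05384184 -0.01179668 -0.01716594] 15.1333
```

```bash
cat > s4.py <<'E'
from h import *
b=np.load("bar.npy"); o=[180,0,180+b[2]]; print(b)
movel([b[0],b[1],.13],o,vel=.22); pause(.2)
print(movel([b[0],b[1],.025],vel=.15,max_force=15),movel([b[0],b[1],.010],vel=.03,max_force=6),get_ee_pos(),get_orientation())
pause(.2); grip(.085); movel([b[0],b[1],.12],vel=.2)
s=[.539,-.138,-18.8]; c,sn=np.cos(np.radians(s[2])),np.sin(np.radians(s[2]))
g=[s[0]+.037*sn,s[1]-.037*c]; print(g)
movep([*g,.12],[180,0,180+s[2]]); print(get_clock())
for n in("top","scene"): cv2.imwrite(f"pics/{n}3.png",snapshot(n)[:,:,::-1])
E
python3 s4.py
```

```text
[ 0.53406725  0.13312582 14.0819184 ]
False True [0.53452423 0.13322433 0.01392111] [-1.79993772e+02  7.25929446e-02 -1.65914614e+02]
[np.float64(0.5270761692764712), np.float64(-0.17302602262428077)]
21.5083
```

View pics/scene3.png

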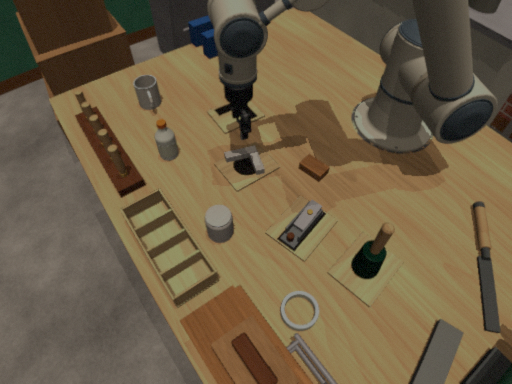

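View pics/top3.png

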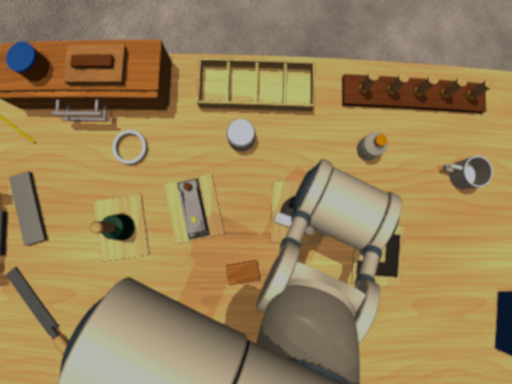

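The plane lies on the bar, at top (193,208). I'll measure its offset.

```bash
cat > c4.py <<'E'
from h import *
import sys
k=sys.argv[1]
T=[]
for n in("top","scene"):
    im=cv2.imread(f"pics/{n}{k}.png"); g=im[:,:,0].astype(np.float32)*2
    q,f=fit(n,g,rect(.11,.045),.043,(.53,.133,14),dark=False,span=(.02,.02,8)); 
    q[:2]+=.005*np.array([np.cos(np.radians(q[2])),np.sin(np.radians(q[2]))])
    print(n,'plane origin',np.round(q*[1e3,1e3,1],1),f)
    q,f=fit(n,im.max(2).astype(np.float32),rect(.152,.057),.008,(.534,.133,14),d=.002,span=(.01,.01,4)); print(n,'bar',np.round(q*[1e3,1e3,1],1),f)
    T.append(cv2.resize(ortho(n,im,.534,.133,.008,half=.1,s=2000),(390,390)))
cv2.imwrite(f"pics/pl{k}.png",np.hstack(T))
E
python3 c4.py 3
```

```text
top plane origin [533.5 135.4  15.8] 41.935298919677734
top bar [534.3 134.7  14. ] 44.1048583984375
scene plane origin [526.6 133.6  14.2] 32.349552154541016
scene bar [534.7 130.3  14.7] 45.87944412231445
```

View pics/pl3.png

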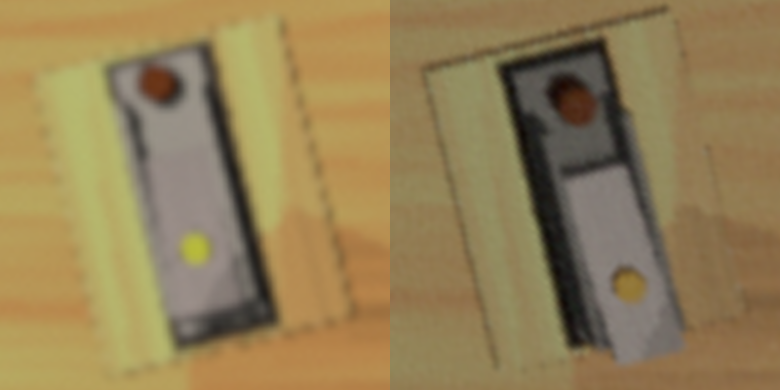

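```bash
cat > s5.py <<'E'
from h import *
g=[.5271,-.1730]
print(movel([*g,.045],vel=.15,max_force=15),movel([*g,.011],vel=.06,max_force=10))
grip(0,50); print(get_width(),get_ee_pos(),get_orientation(),get_ft_force())
movel([*g,.12],vel=.15); print(get_width(),get_ft_force(),get_torque(),get_clock())
for n in("top","scene"): cv2.imwrite(f"pics/{n}4.png",snapshot(n)[:,:,::-1])
E
python3 s5.py
python3 - <<'E'
import cv2,numpy as np
a=[cv2.imread(f"pics/{n}4.png") for n in("top","scene")]
cv2.imwrite("pics/c4.png",np.hstack([cv2.resize(a[0][130:320,240:430],(390,390)),cv2.resize(a[1][70:220,170:320],(390,390))]))
E
```

```text
False False
0.02490853161679241 [ 0.52713719 -0.17305304  0.01134611] [-1.79994814e+02  1.68341406e-02  1.61206932e+02] [-1.05395789 -0.44030223  5.99286925]
0.02489535303255903 [-0.12328461  0.82053196 -2.07334667] [-0.02042307 -0.01409816  0.00401862] 24.45
```

View pics/c4.png

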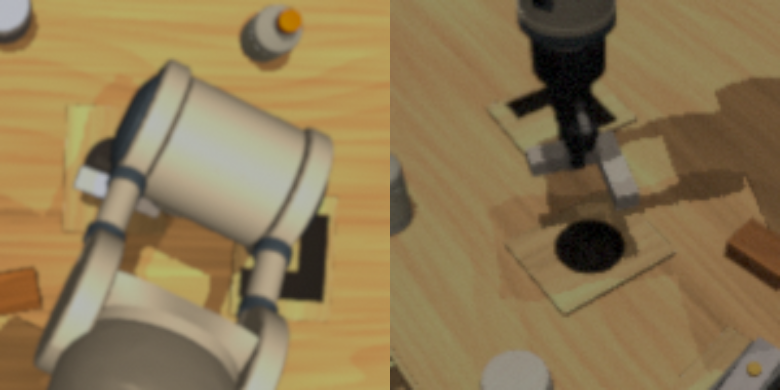

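The square is held and the disc is clear in the scene view. I'll swing aside to get clean views of the ell and disc.

```bash
cat > s6.py <<'E'
from h import *
movel([.45,.05,.22],vel=.25); print(get_clock(),get_width())
for n in("top","scene"): cv2.imwrite(f"pics/{n}5.png",snapshot(n)[:,:,::-1])
T=[]
for n in("top","scene"):
    im=cv2.imread(f"pics/{n}5.png"); g=im.max(2).astype(np.float32)
    q,f=fit(n,g,ell(.112,.038),.008,(.428,-.351,-2.6)); print(n,'ell',np.round(q*[1e3,1e3,1],1),f)
    q2,f=fit(n,g,.042,.008,(.533,-.132,0)); print(n,'disc',np.round(q2*[1e3,1e3,1],1),f)
    for k,(x,y) in enumerate(((.428,-.351),(.533,-.132))): T.append(cv2.resize(ortho(n,im,x,y,.008,half=.1,s=2000),(290,290)))
cv2.imwrite("pics/e5.png",np.vstack([np.hstack(T[:2]),np.hstack(T[2:])]))
E
python3 s6.py
```

```text
25.725 0.024642588130254963
top ell [ 428.  -350.    -2.8] 59.876258850097656
top disc [ 5.314e+02 -1.324e+02 -3.000e-01] 60.0
scene ell [ 429.  -351.6   -2.9] 58.02052688598633
scene disc [ 531.8 -133.3   -2.9] 60.0
```

View pics/e5.png

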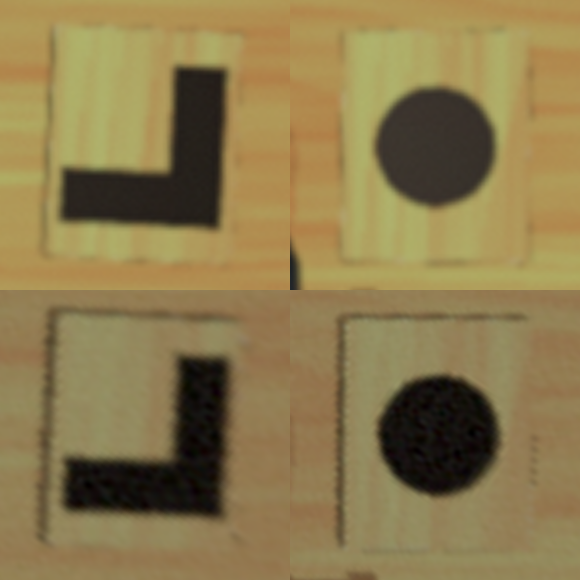

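View pics/scene5.png

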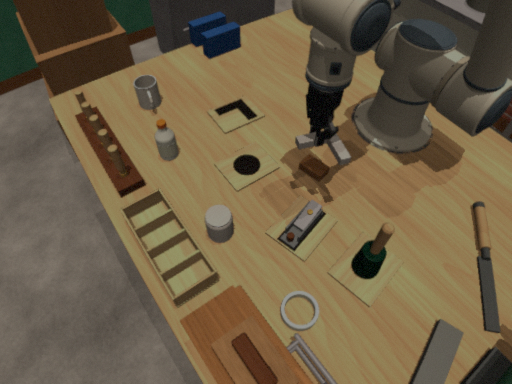

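```bash
sed -i 's/clip(df,0,60)/clip(df,0,CL)/; s/^def fit(/CL=250\ndef fit(/' h.py
python3 - <<'E'
from h import *
for n in("top","scene"):
    im=cv2.imread(f"pics/{n}5.png"); g=im.max(2).astype(np.float32)
    print(n,'ell',fit(n,g,ell(.112,.038),.008,(.428,-.351,-2.6),d=.004)); print(n,'disc',fit(n,g,.042,.008,(.533,-.132,0),d=.004))
    g=cv2.imread(f"pics/{n}0.png")[:,:,0].astype(np.float32)
    print(n,'sq0',fit(n,g,ell(.1,.026),.030,(.539,-.138,-19),dark=False,d=.004))
n="scene"; g=cv2.imread(f"pics/{n}5.png")[:,:,0].astype(np.float32)
t=.45,.05;c,s=np.cos(np.radians(-18.8)),np.sin(np.radians(-18.8))
print('expect',t[0]-.037*s,t[1]+.037*c)
print('hand',fit(n,g,ell(.1,.026),.2387,(t[0]-.037*s,t[1]+.037*c,-18.8),dark=False,span=(.01,.01,4)))
E
```

```text
top ell (array([ 0.42825344, -0.35010363, -2.84584341]), np.float64(110.2722396850586))
top disc (array([ 0.53168771, -0.13275719,  0.68717007]), np.float64(99.3310775756836))
top sq0 (array([  0.53947042,  -0.13676473, -18.61652507]), np.float64(88.68428039550781))
scene ell (array([ 0.42883856, -0.35211276, -2.64958639]), np.float64(82.7251968383789))
scene disc (array([ 0.53272194, -0.13486476, -1.12469481]), np.float64(105.09993743896484))
scene sq0 (array([  0.540629  ,  -0.13805097, -19.13951062]), np.float64(47.55991744995117))
expect 0.46192383072352894 0.08502602262428077
hand (array([  0.46343676,   0.08515513, -19.12881083]), np.float64(35.461997985839844))
```

```bash
cat > s7.py <<'E'
from h import *
t=np.array([.4285,-.3511]); a=np.radians(-2.8); R=np.array([[np.cos(a),-np.sin(a)],[np.sin(a),np.cos(a)]])
g=t-R@[.001,.037]; o=[180,0,177.2]
movel([*g,.13],o,vel=.25); pause(.2)
print(movel([*g,.024],vel=.15,max_force=15),movel([*g,.007],vel=.03,max_force=5),get_ee_pos(),get_orientation())
pause(.2); grip(.085); movel([*g,.13],vel=.2); print(get_clock())
movep([.48,.319,.29],[180,0,180]); print(get_clock())
for n in("top","scene"): cv2.imwrite(f"pics/{n}6.png",snapshot(n)[:,:,::-1])
T=[]
for n in("top","scene"):
    im=cv2.imread(f"pics/{n}6.png"); g=im[:,:,0].astype(np.float32)
    print(n,'sq',fit(n,g,ell(.1,.026),.030,(*t,-2.8),dark=False,span=(.01,.01,5)))
    T.append(cv2.resize(ortho(n,im,*t,.008,half=.1,s=2000),(390,390)))
for c in("top","scene"):
    m=masks_of("mallet",c)[0]; np.save(f"pics/m6_{c}.npy",m['mask']); print(m['conf'],mallet_fit({c:m['mask'].astype(np.float32)},(.48,.319)))
cv2.imwrite("pics/e6.png",np.hstack(T))
E
python3 s7.py
```

```text
False True [ 0.42582586 -0.38810425  0.01077552] [-1.79981544e+02  2.35674090e-02  1.77198872e+02]
30.85
33.425
top sq (array([ 0.42826599, -0.34918484, -2.80440979]), np.float64(78.80611419677734))
scene sq (array([ 0.42912693, -0.35084624, -3.2629044 ]), np.float64(33.251441955566406))
0.79 (array([0.47979763, 0.31919992]), np.float64(0.7473499178886414))
0.96 (array([0.48049193, 0.31884921]), np.float64(0.9471674561500549))
```

View pics/e6.png

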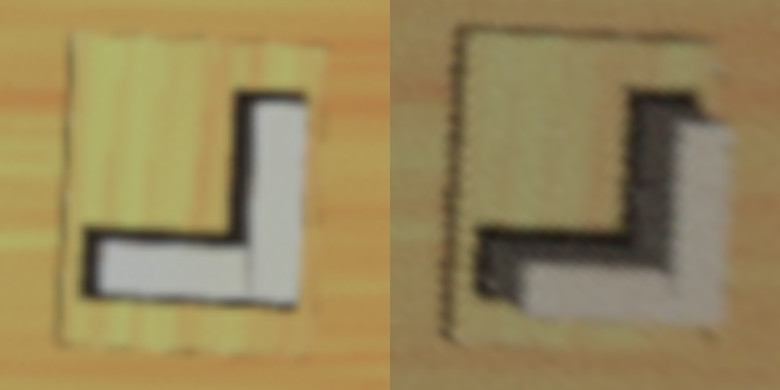

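View pics/scene6.png

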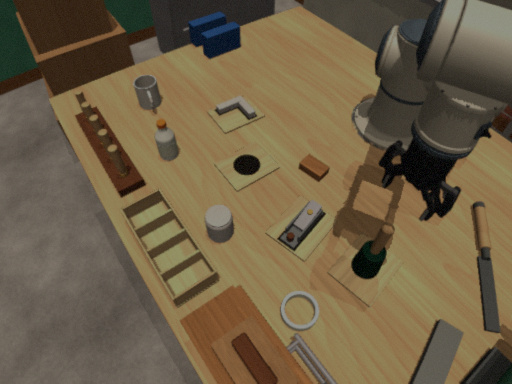

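The square sits within about 1–2 mm of its place. Last move: the mallet goes to the disc.

```bash
cat > s8.py <<'E'
from h import *
p=[.4805,.319]; o=[180,0,180]; d=[.532,-.1335]
print(movel([*p,.168],vel=.2,max_force=15)); grip(0,40); print(get_width())
movel([*p,.27],vel=.2); print(get_width(),get_ft_force())
movel([*d,.27],o,vel=.22); pause(.3)
print(movel([*d,.178],vel=.15,max_force=12),movel([*d,.164],vel=.03,max_force=6),get_ee_pos(),get_clock())
pause(.2); grip(.085); movel([*d,.28],vel=.2)
movep([.40,.30,.30],o); print(get_clock())
for n in("top","scene"): cv2.imwrite(f"pics/{n}7.png",snapshot(n)[:,:,::-1])
for c in("top","scene"):
    m=masks_of("mallet",c)[0]; print(m['conf'],mallet_fit({c:m['mask'].astype(np.float32)},d))
E
python3 s8.py
```

```text
False
0.026564170551761503
0.026578081998566334 [-0.42735425  0.13133665 -5.74854322]
False True [ 0.53254863 -0.13370888  0.1681462 ] 39.2833
42.45
0.91 (array([ 0.53071297, -0.1336595 ]), np.float64(0.9344797730445862))
0.72 (array([ 0.53124122, -0.13804478]), np.float64(0.8959755301475525))
```

View pics/scene7.png

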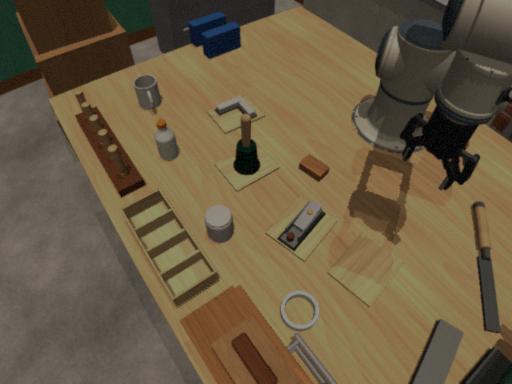

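View pics/top7.png

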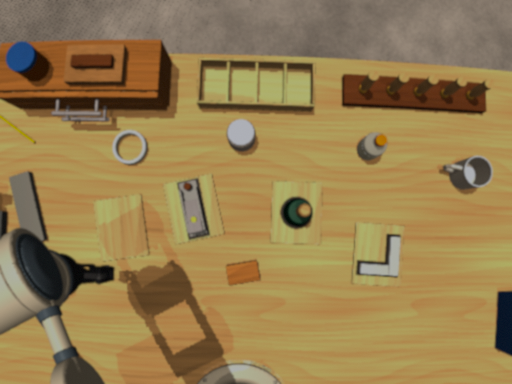

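All three tools stand on their boards, and the blank board at top (120,227) is empty. I'll overlay model outlines for the plane and mallet to check centring.

```bash
python3 - <<'E'
from h import *
T=[]
for n in("top","scene"):
    im=cv2.imread(f"pics/{n}7.png")
    for (x,y) in((.534,.1333),(.532,-.1335)):
        o=ortho(n,im,x,y,.008,half=.07,s=4*1000); T.append(cv2.resize(o,(290,290)))
    c=(.532,-.1335); s=mallet_sil(n,*c); o=im.copy(); o=cv2.resize(o,None,fx=4,fy=4,interpolation=cv2.INTER_CUBIC); sb=cv2.resize(s,None,fx=4,fy=4)
    o[cv2.Canny((sb>.5).astype(np.uint8)*255,50,100)>0]=(0,0,255)
    u=(proj(n,[*c,.07])[0]*4).astype(int); T.append(o[u[1]-145:u[1]+145,u[0]-130:u[0]+130])
cv2.imwrite("pics/f7.png",np.vstack([np.hstack([cv2.resize(t,(260,290)) if t.shape[1]==260 else t for t in T[:3]]),np.hstack(T[3:])])[:, :800])
E
python3 c4.py 7
```

```text
top plane origin [533.4 133.7  14.8] 73.4049301147461
top bar [534.1 135.1  14. ] 46.223201751708984
scene plane origin [536.3 133.8  12.8] 39.064701080322266
scene bar [534.5 131.4  14.6] 52.30855178833008
```

View pics/f7.png

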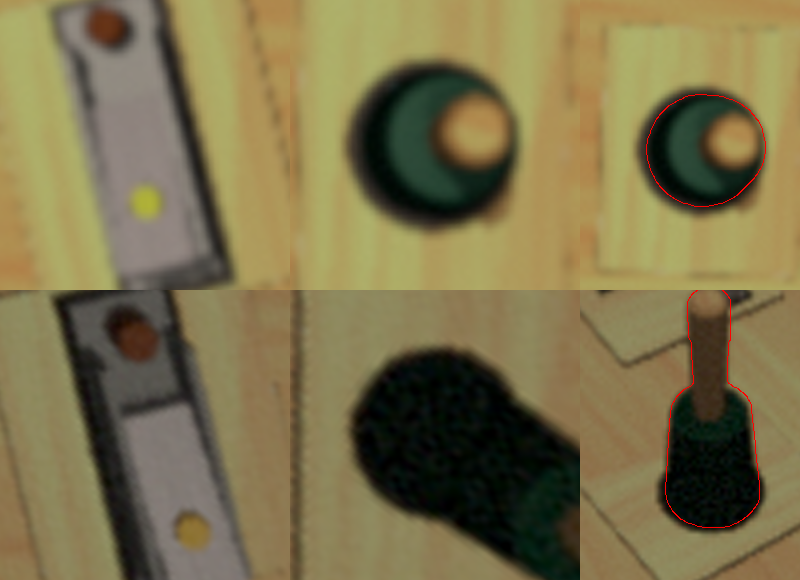

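The dark ring shows all round the mallet and the plane is within about 2 mm of the bar. The glue and tin show no change between the first and last pictures. I'm handing in.

```bash
python3 -c "
from cell import *
close_job(); print(get_clock())"
```

```text
the job is handed in; nothing more can be done
the job is handed in; nothing more can be done
```

I parked the mallet on the blank board, then moved the plane to the bar, the square to the L and the mallet to the disc. I handed in at about 43 s, with the arm clear of everything.

**Last checks:**
- **Square:** within about 1–2 mm and 1° of its outline in both cameras.
- **Plane:** within about 2–3 mm of its outline. The yaw fits disagreed slightly, 14.8° from the top camera and 12.8° from the scene camera, against 14.1° for the bar.
- **Mallet:** standing on its head with the dark ring visible all round. The top camera put it 1–2 mm off. The scene camera's mask fit (lower confidence) put it about 4.5 mm off in y, but the overlay and arm position at release agree with it being centred.
- **Blank board, glue and tin:** the blank board is empty. By eye, the glue bottle and tin look unmoved from the first picture to the last; I did not measure them.

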